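Sweep a medal clean and hold a thickness gauge on its enamel

ROBOT

A 7-joint arm with a two-finger parallel gripper is mounted at the origin on a cart in front of the work surface, level with it; the furniture and walls round the work are solid. World frame = base frame: x ahead of the robot, y to its left, z up, the work surface at z = 0. Lengths are in mm, angles in rad, forces in N, time in s.
With the tool pointing down it reaches from about 400 to 900 mm from the base axis. Payload 5.6 kg.
Tool frame: the origin (TCP) lies between the finger pads, 19 mm behind the fingertips; this is the grasp point; z points along the fingers, y is the line along which they close (so a half turn about z gives the same grasp; the last joint's range is limited). The gripper opens to 92 mm and grips with 3 to 60 N. Pads are 20 mm wide; open, the fingers measure 128 mm over their backs; the gripper's body (75 mm by 189 mm) begins 69 mm behind the grasp point.
Start: joints at [1.275, 0.468, -0.012, 1.603, 0.006, 1.071, -0.056], TCP at [162.533, -629.358, 233.292] pointing down, gripper open.
Joint ranges: [-2.53, 2.53], [-0.31, 2.02], [-1.57, 1.55], [0.28, 2.44], [-1.29, 4.43], [0.15, 1.84], [-2.92, 2.92]. Speed limits (rad/s): [2.57, 2.57, 3.14, 3.14, 3.14, 3.14, 3.14].

INTERFACE

Orientations are given as a 3x3 rotation matrix whose columns are the frame's x, y, z axes.
In Python, from bench import readout, cams, sign_off gives the robot as it stands.
- The arm moves only by the tool apply_moves, never from a script. Its argument "increments" is a list that holds one entry, the list of rows, each a list of 7 numbers: the finger opening in mm, from 0 to 91.9, then the shift along the tool's x, y, z in units of 60 mm (1.0 is 60 mm), then the turn, a rotation vector about the tool's x, y, z in units of 5 degrees (1.0 is 5 degrees). A call has 1 to 12 rows; each row is the pose to reach, as a shift and turn from the pose commanded when the call began, along the tool's axes at that moment; what a row does not reach only later rows make up. A row lasts 1/8 s, in which the tool goes at most 62.5 mm and 10.7 degrees, less where a joint would pass 70% of its speed; a pose out of reach is approached as far as the arm can. A call with a gripper value outside its range is refused whole. The fingers move at their own pace and stop on an object; "grip_force" is the grip in N (left out, the last holds). Time passes only in rows, so rows that repeat a pose let the fingers close. It gives the time, the measured TCP pose, the force, the opening and the grip force at its end, in the units of the state.
- readout.get_obs(): the state, without advancing time (a new reading comes with each control period).
- cams.camera(name): name is "scene" or "top"; returns the picture (400x640x3 uint8, red, green, blue); there is no depth.
- cams.camera_params(name): a dict with "vfov" (degrees; the focal length in pixels is half the picture's height over the tangent of half this angle, whatever the lens; pixels are square), "cx", "cy" (the principal point, pixels), "camera_from_world" (4x4, takes a point from world to camera coordinates). Camera axes: x right, y down, z forward; pixel columns grow to the right and rows downward; lengths in mm; the calibration is good to about 2 mm. A picture is of the moment at which its call begins. camera_params takes no time and is no camera call.
- sign_off(): hands the job in; it is judged then, once.
The state is a dict: "time_s": time; "joint_positions": joint angles; "qd": joint speeds; "tau": joint torques, N m; "eef_pos": TCP position; "ee_rot": TCP orientation; "contact_force": force on the tool from outside, world axes, zero at the start; "moment": the same for the moment, N m; "width": finger opening in mm; "grasp_force": force on a finger pad.
Only numpy, scipy, OpenCV 4.12 (cv2) and the standard library are available. Lean on these libraries where they do the work, as an engineer would, in place of code of your own. Each camera call takes 0.05 s, during which the arm holds its last target. There are 200 camera calls.

TASK

The silver medal on the sloping inspection block is due for its enamel thickness check, but three curls of trimmed resin still lie on it: take the orange scraper block, sweep all three curls off the medal with it (never touching them with the fingers or the gauge), and set the scraper block back down on the tray. Then lift the pocket thickness gauge out of its cradle, stand it square to the sloping medal face with its steel foot on the middle of the large yellow enamel field, and press lightly until the sprung sleeve is about half way in, never against its stop. Finish while still holding the gauge steady there, and leave the loose gold medal, the white jar and the green syringe undisturbed.

Things in the scene. Friction and masses are not known exactly. Their poses are not given: they have to be found in the camera images.
- block: Fixed inspection block: grey base 149 x 126 mm, dark steel top plate 117 (x) x 126 (y) mm that slopes 15 deg, low side towards block -x (the robot at yaw 0). Origin: underside of the base, z up. Medal's centre 5 mm ahead (+x); the plate's front edge is 30 mm high and lies 7 mm beyond the medal, the rear edge 61 mm high. A gutter with a 16 mm lip runs below the front edge, at x = -0.045 to -0.087.
- medal: Silver octagonal medal, 90 mm across flats, 8 mm thick, fixed in the plate of the block, its face 2 mm proud of the plate. Origin: centre of its underside; z is the normal out of the face (face at z = 8 mm), tilted 15 deg from vertical; x points up the slope, y to the left. Two flat steel clips hold it at y = +-42 to 56 mm, 1.5 mm higher than the face; nothing else stands up.
- spot (a point): The marked spot: middle of the large yellow enamel field (about 28 x 20 mm), on the medal's face, 12.5 mm up the slope (medal x) and 7 mm to the left (medal y) of the face's centre; axes as the medal's.
- chip0: Brown-amber curl of trimmed resin, about 22 x 8 x 5 mm, 10 g, lying loose on the medal's face. Origin: centre of its underside.
- chip1: A second curl of resin like chip0.
- chip2: A third curl of resin like chip0.
- wiper: Scraper block standing on the tray, 80 g: black flat sole 24 (x) x 70 (y) x 12 mm high, on it an orange upright grip rib 16 (x) x 62 (y) mm that reaches to 55 mm above the underside. Origin: centre of the underside of the sole, z up. Grip the rib across its 16 mm (x), TCP about 40 mm above the underside.
- cradle: Heavy fixed grey desk cradle for the gauge: 43 (x) x 47 (y) mm, 66 mm high, foot 70 x 66 mm, open upward. Origin: centre of the underside.
- gauge: Pocket thickness gauge, 120 g, upright in its cradle: black housing 24 (x) x 28 (y) mm, yellow collar 36 x 40 mm at z = 53 to 59 mm resting on the cradle's rim, steel sleeve 13 mm thick at the lower end. Origin: centre of the sleeve's foot when it is out; z up the axis, top at z = 112 mm. Grip above the collar, TCP about 92 mm above the foot; draw straight up 70 mm.
- gauge_tip (a point): Centre of the foot of the gauge's sprung steel sleeve (moves with the sleeve); z points up the gauge's axis.
- gauge_sleeve (a joint): How far the sleeve is pushed into the gauge: 0 out, 0.010 m at the stop. The spring takes 2 N to start it and 0.5 N more per mm: about 4.5 N at half way (0.005).
- medal_gold_30: Bystander: loose gold octagonal medal, 90 mm across and 8 mm thick, flat on the tray at its right-hand end. Origin: centre of the underside.
- jar_white: Bystander: white enamel jar, 38 mm thick and 42 mm high, at the left end of the tray. Origin: centre of the underside.
- syringe_green: Bystander: dispensing syringe with green enamel, 154 mm long and 20 mm thick, lying at the left end of the tray. Origin: under its middle.
Not all that is in view belongs to the job. Leave any purple look-alike of the wiper alone.

How it is judged:
By the outcome, as a careful person would: the job done as asked, in the order asked, and still so for the second after the job is handed in, while the arm keeps its last pose, push and grip.
It also fails if it takes over 64 s, if anything falls off the work surface, if the arm or the gripper's body presses on something with over 40 N, if the wrist force passes 120 N, or if a joint passes its speed limit or range.

## Working session

There is one attempt and no reset: what is moved stays moved. The work goes in short steps, Python scripts to look and compute and a tool call to move; the robot and the scene stay as the last step left them, time stands still between calls to the robot, and variables do not carry over. Pictures are saved under pics/ and viewed, at most 10 in all, crops included, and the job is handed in when it is done.

Besides the shell and the picture viewer there is one more tool, called after "Emit:" as name([rows], argument=value, ...), one row to a line, values as JSON. apply_moves: Moves the arm, as the interface text tells. Its arguments: {"type":"object","properties":{"increments":{"type":"array"},"grip_force":{"type":"number"}},"required":["increments"]}

```bash
ls; mkdir -p pics
python3 - <<'E'
from bench import readout,cams
import cv2,numpy as np
print(readout.get_obs())
for n in("scene","top"):
    im=cams.camera(n); cv2.imwrite(f"pics/{n}0.png",im[:,:,::-1]); print(n,cams.camera_params(n))
E
```

```text
pics
{'time_s': 0.0, 'joint_positions': array([ 1.27496578,  0.46836911, -0.01157481,  1.60362676,  0.00598648,
        1.07142954, -0.05633719]), 'qd': array([-0.00039782, -0.00146672, -0.0003852 ,  0.0003813 ,  0.00109497,
       -0.00032083,  0.00075776]), 'tau': array([-2.42820788e-04, -5.20572209e+01, -1.24598719e-02, -2.43749535e+01,
       -5.65617357e-02,  1.73219363e-02,  1.20815216e-04]), 'eef_pos': array([ 162.37384848, -628.81019013,  232.34425788]), 'ee_rot': array([[ 9.68241386e-01,  2.50016585e-01, -5.70878632e-04],
       [ 2.50017205e-01, -9.68239892e-01,  1.70546565e-03],
       [-1.26352766e-04, -1.79403191e-03, -9.99998383e-01]]), 'contact_force': array([-0.18963468, -0.54409787,  0.06793333]), 'moment': array([ 5.22747197e-03, -8.52475556e-05,  3.18058495e-02]), 'grasp_force': 0.0, 'width': 92.13748492076418}
scene {'vfov': 53.69721863908715, 'cx': 316.9411388381202, 'cy': 197.61650348047533, 'camera_from_world': array([[-8.66974699e-01, -4.98255297e-01, -9.82494643e-03,
         4.66015890e+02],
       [-3.51041364e-01,  6.24575542e-01, -6.97621210e-01,
         1.97788450e+02],
       [ 3.53729884e-01, -6.01370976e-01, -7.16399412e-01,
         1.09220736e+03],
       [ 0.00000000e+00,  0.00000000e+00,  0.00000000e+00,
         1.00000000e+00]])}
top {'vfov': 56.035245616277265, 'cx': 316.2271017483563, 'cy': 198.04460095109818, 'camera_from_world': array([[ 5.11127585e-03, -9.99983168e-01, -2.74580142e-03,
         4.91874729e+01],
       [-9.96127240e-01, -4.85051025e-03, -8.77894854e-02,
         4.96180353e+02],
       [ 8.77746891e-02,  3.18388387e-03, -9.96135265e-01,
         1.03492515e+03],
       [ 0.00000000e+00,  0.00000000e+00,  0.00000000e+00,
         1.00000000e+00]])}
```

View pics/scene0.png

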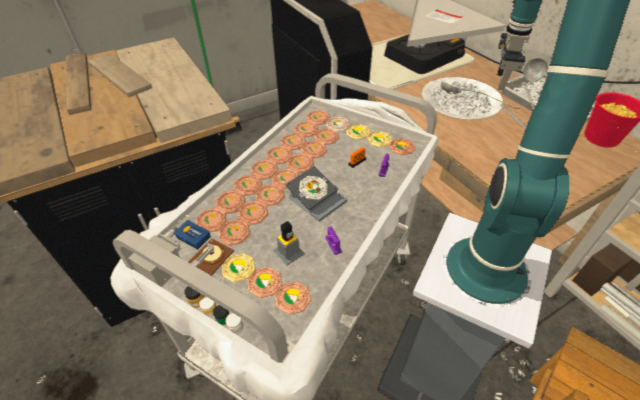

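View pics/top0.png

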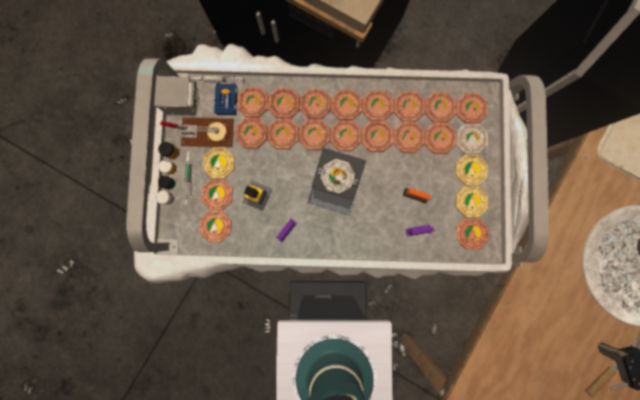

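```bash
cat > h.py <<'E'
import numpy as np,cv2
from bench import readout,cams
def P(n):
    p=cams.camera_params(n); return p["camera_from_world"],200/np.tan(np.radians(p["vfov"]/2)),p["cx"],p["cy"]
def proj(n,X):
    T,f,cx,cy=P(n); X=np.atleast_2d(X)@T[:3,:3].T+T[:3,3]; return np.c_[f*X[:,0]/X[:,2]+cx,f*X[:,1]/X[:,2]+cy]
def ray(n,u,v,z):
    T,f,cx,cy=P(n); R=T[:3,:3]; o=-R.T@T[:3,3]; d=R.T@np.array([(u-cx)/f,(v-cy)/f,1]); return o+d*(z-o[2])/d[2]
def crop(im,u0,v0,w,h,s):
    c=cv2.resize(im[v0:v0+h,u0:u0+w],None,fx=s,fy=s,interpolation=cv2.INTER_CUBIC)
    for k in range(0,w,10): cv2.putText(c,str(u0+k),(k*s,8),0,.3,(255,255,255)); cv2.line(c,(k*s,10),(k*s,14),(255,255,255))
    for k in range(0,h,10): cv2.putText(c,str(v0+k),(0,k*s+4),0,.3,(0,255,255)); cv2.line(c,(20,k*s),(24,k*s),(0,255,255))
    return c
E
python3 - <<'E'
from h import *
t=cv2.imread("pics/top0.png");s=cv2.imread("pics/scene0.png")
a=np.hstack([crop(t,302,145,66,75,6),crop(s,282,160,66,75,6)])
b=np.hstack([crop(t,240,176,33,25,6),crop(t,400,180,33,25,6),crop(s,272,215,33,50,6)[:150],crop(s,340,140,33,25,6)])
m=np.vstack([a,b]);print(m.shape);cv2.imwrite("pics/m1.png",m)
E
```

```text
(600, 792, 3)
```

View pics/m1.png

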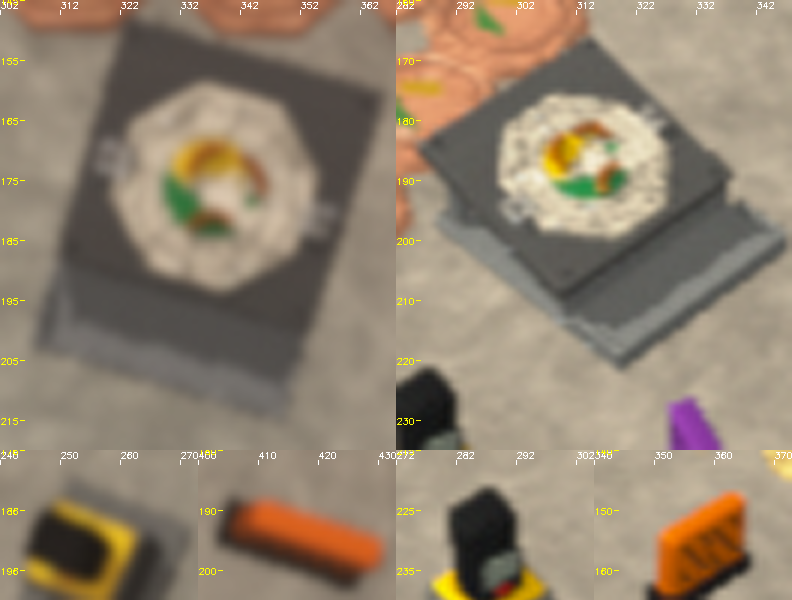

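Run:
```python
from h import *
t=cv2.imread("pics/top0.png");s=cv2.imread("pics/scene0.png")
a=np.hstack([crop(t,238,176,40,36,10),crop(s,270,218,40,36,10)])
b=np.hstack([crop(t,398,182,40,24,10),crop(s,338,142,40,24,10)])
m=np.vstack([a,b]);print(m.shape);cv2.imwrite("pics/m2.png",m)
# medal
for n,c,(u0,v0,w,h) in(("top",t,(302,145,66,60)),("scene",s,(284,165,58,45))):
    # flood medal: hull of bright low-z pixels
    for r in (0,):
        g=c[v0:v0+h,u0:u0+w].max(2).astype(int)
        m=(g>140).astype(np.uint8)
        k,l,st,ce=cv2.connectedComponentsWithStats(m)
        print(n,[(st[i].tolist(),(ce[i]+[u0,v0]).round(1).tolist()) for i in range(1,k) if st[i,4]>30])
C={"top":[(322.7,148.7),(365.7,160.8),(352,200.5),(312.3,188.7)],"scene":[(285.7,183.8),(314.7,166.3),(338,190),(310.2,208.8)]}
for n in C:
    q=[ray(n,u,v,z) for (u,v),z in zip(C[n],(61,61,30,30))];print(n,np.round(q,1).tolist())
    q=np.array(q);d=q[0]-q[1];e=q[3]-q[2];g=q[0]-q[3];k=q[1]-q[2]
    print([np.degrees(np.arctan2(-w[0],w[1])).round(1) for w in(d,e)],[np.degrees(np.arctan2(w[1],w[0])).round(1) for w in(g,k)],[np.hypot(*w[:2]).round(1) for w in(d,e,g,k)])
```

```text
(600, 800, 3)
top [([0, 0, 22, 60, 661], [308.3, 168.2]), ([28, 0, 38, 60, 626], [357.9, 170.5]), ([19, 14, 33, 34, 774], [337.5, 175.2])]
scene [([0, 0, 58, 45, 969], [309.3, 180.0]), ([15, 11, 28, 24, 540], [312.6, 187.2])]
top [[628.2, 34.5, 61.0], [595.2, -83.0, 61.0], [488.8, -48.1, 30.0], [521.4, 62.8, 30.0]]
[np.float64(-15.7), np.float64(-16.4)] [np.float64(-14.8), np.float64(-18.2)] [np.float64(122.1), np.float64(115.6), np.float64(110.5), np.float64(112.0)]
scene [[630.3, 35.7, 61.0], [592.2, -81.5, 61.0], [487.0, -48.7, 30.0], [523.2, 66.0, 30.0]]
[np.float64(-18.0), np.float64(-17.5)] [np.float64(-15.8), np.float64(-17.3)] [np.float64(123.3), np.float64(120.3), np.float64(111.3), np.float64(110.3)]
```

View pics/m2.png

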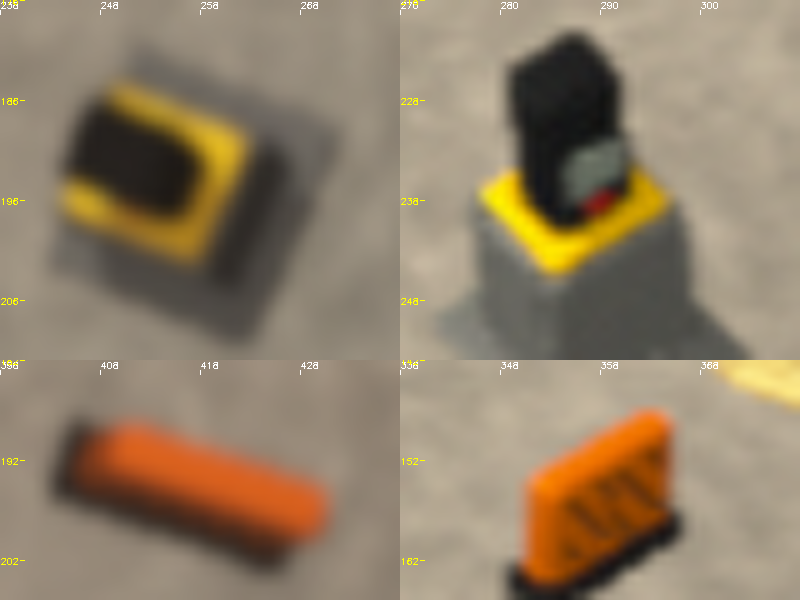

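Run:
```python
from h import *
for n,uv in(("top",(337.5,175.2)),("scene",(312.6,187.2))): print("medal",n,ray(n,*uv,45.4).round(1))
O=.25
print("gauge")
for n,L in (("top",[(249.8,184),(263,189.5),(257.5,202.5),(243.8,196.5)]),("scene",[(277.8,237),(285.7,245.5),(297,238.3)])):
    q=np.array([ray(n,u-O,v-O,72) for u,v in L]);print(n,q[:,:2].round(1).tolist(),"ctr",((q[0]+q[2])/2).round(1))
    d=np.diff(q,axis=0);print([(np.degrees(np.arctan2(w[1],w[0])).round(1),np.hypot(*w[:2]).round(1)) for w in d])
print("wiper")
for n,a,b in (("top",(408.7,191),(430.5,197.3)),("scene",(351.6,154.8),(364.4,148))):
    A,B=[ray(n,u-O,v-O,55) for u,v in(a,b)]; w=A-B;print(n,A.round(1),B.round(1),((A+B)/2).round(1),np.degrees(np.arctan2(-w[0],w[1])).round(1),np.hypot(*w[:2]).round(1))
# chips, spot
for n,uv in(("top",(337,170.8)),("top",(344.5,174)),("top",(337,181)),("scene",(314.5,181.5)),("scene",(317,189.7)),("scene",(309.5,186.8))): print(n,uv,ray(n,*uv,46).round(1))
```

```text
medal top [557.5  -6.9  45.4]
medal scene [556.6  -6.3  45.4]
gauge
top [[529.2, 230.9], [514.5, 195.2], [479.4, 209.3], [495.4, 246.3]] ctr [504.3 220.1  72. ]
[(np.float64(-112.3), np.float64(38.7)), (np.float64(158.1), np.float64(37.8)), (np.float64(66.7), np.float64(40.3))]
scene [[527.9, 232.9], [493.0, 246.7], [479.5, 210.7]] ctr [503.7 221.8  72. ]
[(np.float64(158.4), np.float64(37.6)), (np.float64(-110.6), np.float64(38.4))]
wiper
top [ 514.2 -199.7   55. ] [ 497.2 -258.8   55. ] [ 505.7 -229.2   55. ] -16.0 61.4
scene [ 516.5 -201.7   55. ] [ 494.  -256.8   55. ] [ 505.3 -229.3   55. ] -22.2 59.5
top (337, 170.8) [569.7  -5.5  46. ]
top (344.5, 174) [560.9 -26.2  46. ]
top (337, 181) [541.3  -5.5  46. ]
scene (314.5, 181.5) [564.3 -31.6  46. ]
scene (317, 189.7) [538.4  -2.8  46. ]
scene (309.5, 186.8) [565.8  -2.5  46. ]
```

```bash
cat >> h.py <<'E'
from scipy.spatial.transform import Rotation as Ro
def obj(yaw,tilt=0):  # object axes; tilt: slope rises towards +x
    return (Ro.from_euler('z',yaw,degrees=True)*Ro.from_euler('y',-tilt,degrees=True)).as_matrix()
def tool(F): return np.c_[F[:,1],F[:,0],-F[:,2]]
def inc(p,R,ob=None):
    o=ob or readout.get_obs(); R0=np.array(o["ee_rot"])
    return np.r_[R0.T@(np.array(p)-o["eef_pos"])/60, Ro.from_matrix(R0.T@R).as_rotvec(degrees=True)/5].round(3).tolist()
MC=np.array([557.,-6.6,45.4]); MF=obj(-16.7,15)  # medal face centre, axes
E
python3 - <<'E'
from h import *
R=tool(obj(-17.5)); print(inc([505.5,-229.2,140],R),inc([505.5,-229.2,41],R))
E
```

```text
[7.203, -5.017, 1.548, -0.017, -0.008, -11.604] [7.203, -5.015, 3.198, -0.017, -0.008, -11.604]
```

Emit:
apply_moves([
  [[91,0.8,-0.5,0,0,0,-1.2],[91,1.6,-1.1,0,0,0,-2.5],[91,2.4,-1.7,0,0,0,-4],[91,3.2,-2.2,0,0,0,-5.5],[91,4.0,-2.8,0,0,0,-7],[91,4.8,-3.4,0,0,0,-8.5],[91,5.6,-3.9,0.4,0,0,-10],[91,6.4,-4.5,0.9,0,0,-11],[91,7.2,-5.02,1.55,0,0,-11.6],[91,7.2,-5.02,1.55,0,0,-11.6],[91,7.2,-5.02,1.55,0,0,-11.6]],
])

```text
time_s: 1.48
eef_pos: [505.2, -229.6, 139.7]
ee_rot: [[0.301, 0.954, -0.002], [0.954, -0.301, 0.0], [-0.0, -0.002, -1.0]]
contact_force: [-0.2, -0.3, 0.5]
width: 90.6
grasp_force: 0.0
```

Run:
```python
from h import *
im=cams.camera("top")[:,:,::-1].copy(); im2=cams.camera("scene")[:,:,::-1].copy()
o=readout.get_obs();print(o["time_s"],o["eef_pos"])
R=tool(obj(-17.5)); print(inc([505.5,-229.2,41],R))
p=o["eef_pos"];print(proj("top",p+o["ee_rot"][:,2]*19),proj("scene",p+o["ee_rot"][:,2]*19))
cv2.imwrite("pics/m3.png",np.hstack([crop(im,385,165,65,60,6),crop(im2,325,115,65,60,6)]))
```

```text
1.575 [ 504.90651474 -231.58093603  140.86314219]
[0.043, -0.004, 1.664, 0.006, 0.015, -0.033]
[[427.37791231 191.62455966]] [[359.49647239 135.15333167]]
```

View pics/m3.png

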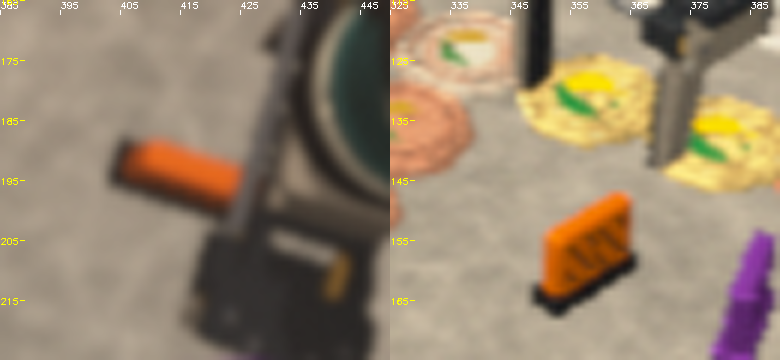

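```bash
cat >> h.py <<'E'
import json
# tracked commanded pose
def load():
    d=json.load(open("cmd.json")); return np.array(d["p"]),np.array(d["R"])
def done(row):  # last row (6 numbers) of an executed call
    p,R=load(); p=p+R@np.array(row[:3])*60; R=R@Ro.from_rotvec(np.array(row[3:])*5,degrees=True).as_matrix()
    json.dump({"p":p.tolist(),"R":R.tolist()},open("cmd.json","w"))
def to(p,Rt):
    p0,R0=load(); return np.r_[R0.T@(np.array(p)-p0)/60, Ro.from_matrix(R0.T@Rt).as_rotvec(degrees=True)/5].round(3).tolist()
E
python3 - <<'E'
from h import *
z=np.radians(14.48)
json.dump({"p":[162.533,-629.358,233.292],"R":[[np.cos(z),np.sin(z),0],[np.sin(z),-np.cos(z),0],[0,0,-1]]},open("cmd.json","w"))
done([7.2,-5.02,1.55,0,0,-11.6]);print(load())
print(to([505.5,-229.2,41],tool(obj(-17.5))))
E
```

```text
(array([ 505.49784867, -229.70746193,  140.292     ]), array([[ 0.30103869,  0.95361193,  0.        ],
       [ 0.95361193, -0.30103869,  0.        ],
       [ 0.        ,  0.        , -1.        ]]))
[0.008, -0.003, 1.655, 0.0, 0.0, -0.004]
```

Emit:
apply_moves([
  [[91,0,0,0.7,0,0,0],[91,0,0,1.3,0,0,0],[91,0,0,1.655,0,0,0],[91,0,0,1.655,0,0,0],[10,0,0,1.655,0,0,0],[10,0,0,1.655,0,0,0],[10,0,0,1.655,0,0,0],[10,0,0,1.655,0,0,0],[10,0,0,1.655,0,0,0]],
], grip_force=30)

```text
time_s: 2.7
eef_pos: [505.6, -229.7, 41.1]
ee_rot: [[0.301, 0.954, 0.0], [0.954, -0.301, -0.0], [-0.0, 0.0, -1.0]]
contact_force: [0.5, 0.8, -0.1]
width: 42.8
grasp_force: 0.0
```

Emit:
apply_moves([
  [[10,0,0,0,0,0,0],[10,0,0,0,0,0,0],[10,0,0,0,0,0,0],[10,0,0,0,0,0,0],[10,0,0,0,0,0,0],[10,0,0,0,0,0,0]],
])

```text
time_s: 3.45
eef_pos: [505.4, -229.7, 40.9]
ee_rot: [[0.301, 0.954, -0.0], [0.954, -0.301, 0.0], [-0.0, -0.0, -1.0]]
contact_force: [0.9, -0.7, -0.2]
width: 15.9
grasp_force: 30.0
```

```bash
cat >> h.py <<'E'
def face(x,y,h): return MC+MF@np.array([x,y,h])
E
python3 - <<'E'
from h import *
done([0,0,1.655,0,0,0]);T=tool(MF)
print(to([505.5,-229.7,150],load()[1]))
print(to(face(42,0,41+60),T),face(42,0,101))
print(to(face(42,0,41+8),T))
E
```

```text
[0.0, -0.0, -1.817, 0.0, 0.0, 0.0]
[3.808, -0.06, -1.881, -3.0, 0.021, -0.163] [570.81961731 -10.74608389 153.82890835]
[3.811, 0.164, -1.043, -3.0, 0.021, -0.163]
```

Emit:
apply_moves([
  [[10,0,0,-0.9,0,0,0],[10,0,0,-1.8,0,0,0],[10,0.8,0,-1.88,-0.5,0,0],[10,1.6,0,-1.88,-1.2,0,0],[10,2.4,-0.06,-1.88,-2,0,0],[10,3.2,-0.06,-1.88,-2.6,0,-0.1],[10,3.81,-0.06,-1.88,-3,0.02,-0.16],[10,3.81,-0.06,-1.88,-3,0.02,-0.16],[10,3.81,0.05,-1.46,-3,0.02,-0.16],[10,3.81,0.164,-1.043,-3,0.02,-0.16],[10,3.81,0.164,-1.043,-3,0.02,-0.16],[10,3.81,0.164,-1.043,-3,0.02,-0.16]],
])

```text
time_s: 4.95
eef_pos: [583.8, -15.2, 104.1]
ee_rot: [[0.288, 0.925, 0.248], [0.957, -0.279, -0.075], [-0.0, 0.259, -0.966]]
contact_force: [0.2, 0.2, -0.1]
width: 15.8
grasp_force: 30.0
```

Run:
```python
from h import *
done([3.81,.164,-1.043,-3,.02,-.16]);print(load()[0],tool(MF)-load()[1])
im=cams.camera("top")[:,:,::-1].copy(); im2=cams.camera("scene")[:,:,::-1].copy();o=readout.get_obs();print(o["eef_pos"],o["contact_force"])
cv2.imwrite("pics/m4.png",np.hstack([crop(im,302,145,66,75,6),crop(im2,272,145,66,75,6)]))
```

```text
[583.69883483 -14.67399625 103.572     ] [[-2.68998844e-04  7.20629120e-05  4.30321656e-05]
 [ 8.07491026e-05  2.36791813e-04  1.55616084e-04]
 [ 9.18561462e-05 -3.53477824e-06 -9.51515509e-07]]
[584.13901718 -14.95981053 104.67136782] [ 0.21808929 -0.09542771 -0.34892468]
```

View pics/m4.png

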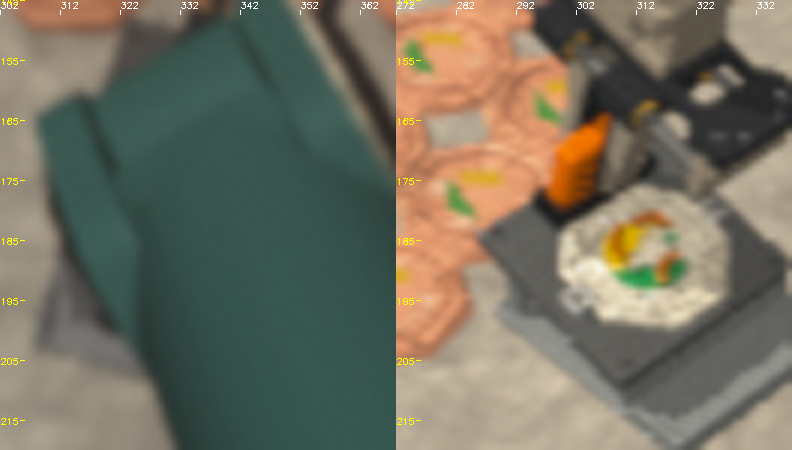

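Emit:
apply_moves([
  [[10,0,0,0.05,0,0,0],[10,0,0,0.09,0,0,0],[10,0,0,0.11,0,0,0],[10,0,0,0.11,0,0,0]],
])

```text
time_s: 5.55
eef_pos: [585.3, -15.1, 97.1]
ee_rot: [[0.287, 0.925, 0.248], [0.958, -0.278, -0.075], [-0.0, 0.259, -0.966]]
contact_force: [-0.8, 0.2, -0.9]
width: 15.5
grasp_force: 30.0
```

Emit:
apply_moves([
  [[10,0,0,0.01,0,0,0],[10,0,0,0.015,0,0,0],[10,0,0,0.015,0,0,0]],
])

```text
time_s: 5.92
eef_pos: [585.4, -15.1, 97.0]
ee_rot: [[0.288, 0.925, 0.248], [0.958, -0.278, -0.075], [-0.001, 0.259, -0.966]]
contact_force: [-5.0, -0.1, 8.0]
width: 15.7
grasp_force: 30.0
```

Emit:
apply_moves([
  [[10,0,0,-0.007,0,0,0],[10,0,-0.1,-0.007,0,0,0],[10,0,-0.2,-0.007,0,0,0],[10,0,-0.3,-0.007,0,0,0],[10,0,-0.4,-0.007,0,0,0],[10,0,-0.5,-0.007,0,0,0],[10,0,-0.6,-0.007,0,0,0]],
])

```text
time_s: 6.8
eef_pos: [552.6, -5.0, 87.9]
ee_rot: [[0.287, 0.925, 0.25], [0.958, -0.278, -0.074], [0.001, 0.26, -0.965]]
contact_force: [2.1, -1.0, 4.8]
width: 16.2
grasp_force: 30.0
```

Run:
```python
from h import *
done([0,0,.11,0,0,0]);done([0,0,.015,0,0,0]);done([0,-.6,-.007,0,0,0]);p=load()[0];o=readout.get_obs();print(MF.T@(p-MC),MF.T@(o["eef_pos"]-MC))
im2=cams.camera("scene")[:,:,::-1].copy()
cv2.imwrite("pics/m5.png",crop(im2,272,145,70,75,8))
```

```text
[ 5.99851337 -0.05349657 41.89049346] [ 6.50520491  0.29720672 42.24210544]
```

View pics/m5.png

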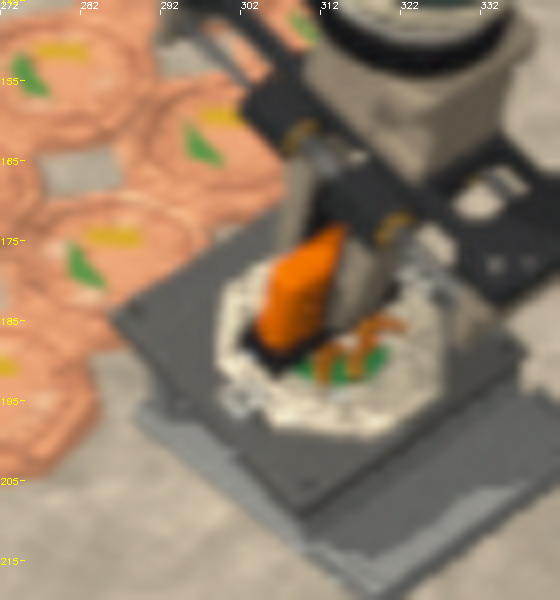

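Emit:
apply_moves([
  [[10,0,-0.1,0,0,0,0],[10,0,-0.2,0,0,0,0],[10,0,-0.3,0,0,0,0],[10,0,-0.4,0,0,0,0],[10,0,-0.5,0,0,0,0],[10,0,-0.6,0,0,0,0],[10,0,-0.7,0,0,0,0],[10,0,-0.8,0,0,0,0],[10,0,-0.88,0,0,0,0],[10,0,-0.95,0,0,0,0],[10,0,-0.95,0,0,0,0]],
])

```text
time_s: 8.22
eef_pos: [499.4, 11.0, 72.9]
ee_rot: [[0.287, 0.925, 0.249], [0.958, -0.277, -0.074], [0.0, 0.26, -0.966]]
contact_force: [-0.5, 0.2, 7.0]
width: 15.6
grasp_force: 30.0
```

Run:
```python
from h import *
done([0,-.95,0,0,0,0]);p=load()[0];o=readout.get_obs();print(MF.T@(p-MC),MF.T@(o["eef_pos"]-MC),o["contact_force"])
im2=cams.camera("scene")[:,:,::-1].copy()
cv2.imwrite("pics/m6.png",crop(im2,272,145,70,75,8))
R=load()[1]; print(to(p+[0,0,110],R),to([505.5,-229.7,150],tool(obj(-17.5))),to([505.5,-229.7,43],tool(obj(-17.5))))
```

```text
[-5.10014849e+01 -3.93883494e-02  4.18902844e+01] [-51.05902936   0.28542926  42.19763973] [-0.5384259   0.17091223  7.02215133]
[-0.0, 0.475, -1.771, 0.0, 0.0, 0.0] [-3.807, 1.54, -0.921, 3.0, -0.019, 0.156] [-3.807, 1.079, 0.801, 3.0, -0.019, 0.156]
```

View pics/m6.png

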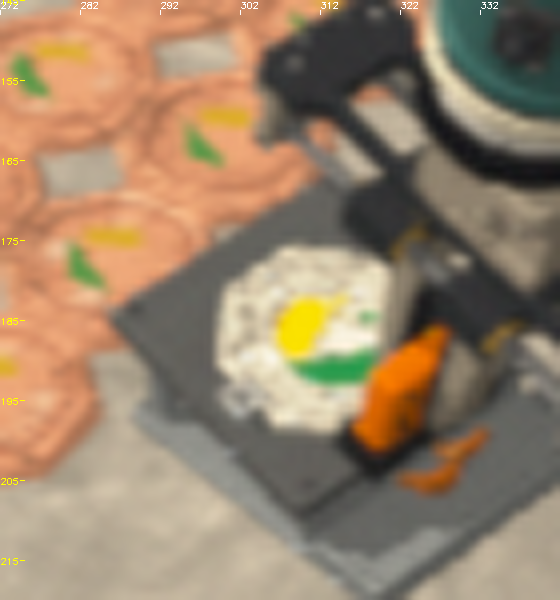

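Emit:
apply_moves([
  [[10,0,0.2,-0.8,0,0,0],[10,0,0.475,-1.6,0,0,0],[10,-0.7,0.6,-1.6,0.6,0,0],[10,-1.5,0.9,-1.4,1.2,0,0],[10,-2.3,1.2,-1.2,2,0,0],[10,-3.1,1.4,-1,2.6,0,0.1],[10,-3.807,1.54,-0.92,3,-0.02,0.156],[10,-3.807,1.54,-0.92,3,-0.02,0.156],[10,-3.807,1.3,0,3,-0.02,0.156],[10,-3.807,1.1,0.72,3,-0.02,0.156],[10,-3.807,1.079,0.801,3,-0.02,0.156],[10,-3.807,1.079,0.801,3,-0.02,0.156]],
])

```text
time_s: 9.78
eef_pos: [505.0, -228.3, 43.0]
ee_rot: [[0.299, 0.954, -0.002], [0.954, -0.299, 0.001], [0.001, -0.002, -1.0]]
contact_force: [0.4, -0.3, -0.1]
width: 15.9
grasp_force: 30.0
```

Run:
```python
from h import *
done([-3.807,1.079,.801,3,-.02,.156]);p,R=load();print(p,R)
im2=cams.camera("scene")[:,:,::-1].copy();im=cams.camera("top")[:,:,::-1].copy()
cv2.imwrite("pics/m7.png",np.hstack([crop(im2,278,155,64,65,6),crop(im,300,145,66,65,6)]))
```

```text
[ 505.52177715 -229.70015935   43.01755808] [[ 3.00709589e-01  9.53715756e-01 -1.31803144e-05]
 [ 9.53715755e-01 -3.00709589e-01 -4.34791442e-05]
 [-4.54301918e-05  5.04322139e-07 -9.99999999e-01]]
```

View pics/m7.png

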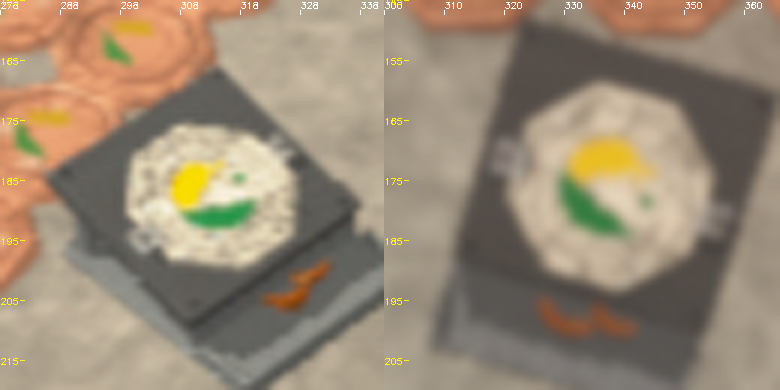

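Emit:
apply_moves([
  [[10,0,0,0.015,0,0,0],[10,0,0,0.03,0,0,0],[10,0,0,0.03,0,0,0]],
])

```text
time_s: 10.25
eef_pos: [505.5, -229.8, 41.4]
ee_rot: [[0.301, 0.954, 0.0], [0.954, -0.301, -0.0], [-0.0, 0.0, -1.0]]
contact_force: [-0.4, -0.3, 0.6]
width: 16.1
grasp_force: 30.0
```

Run:
```python
from h import *
done([0,0,.03,0,0,0])
S=face(12.5,7,0);print(S,proj("top",S),proj("scene",S))
for n,b in(("top",(325,165,20,15)),("scene",(300,178,18,16))):
    c=cv2.imread("pics/m7.png"); 
    im=cams.camera(n);u,v,w,h=b;q=im[v:v+h,u:u+w].astype(int);m=(q[:,:,0]-q[:,:,2]>90)&(q[:,:,1]>120)
    ys,xs=np.nonzero(m);print(n,len(xs),xs.mean()+u,ys.mean()+v,ray(n,xs.mean()+u,ys.mean()+v,S[2]),xs.min()+u,xs.max()+u)
R=tool(obj(-22))
p,_=load()
print(to([505.5,-229.7,150],load()[1]),to([504,221,190],R),to([504,221,105],R))
```

```text
[570.5763422   -3.36485438  48.63523806] [[336.29233361 170.32659236]] [[308.33859691 185.54377164]]
top 80 336.725 171.3625 [567.69597608  -4.55879201  48.63523806] 331 344
scene 50 309.58 185.18 [567.97149727  -6.74408851  48.63523806] 306 314
[-0.0, -0.0, -1.813, 0.0, 0.0, 0.0] [7.156, -2.283, -2.48, 0.0, 0.001, 0.9] [7.156, -2.283, -1.063, 0.0, 0.001, 0.9]
```

Emit:
apply_moves([
  [[10,0,0,0.01,0,0,0],[40,0,0,0.01,0,0,0],[60,0,0,0.01,0,0,0],[91,0,0,0.01,0,0,0],[91,0,0,0.01,0,0,0],[91,0,0,-0.8,0,0,0],[91,0,0,-1.7,0,0,0],[91,0.8,-0.2,-2.4,0,0,0],[91,1.6,-0.4,-2.48,0,0,0],[91,2.4,-0.6,-2.48,0,0,0.1],[91,3.2,-0.9,-2.48,0,0,0.3],[91,4,-1.2,-2.48,0,0,0.4]],
])

```text
time_s: 11.85
eef_pos: [508.8, 22.4, 190.2]
ee_rot: [[0.334, 0.942, 0.001], [0.942, -0.334, -0.0], [-0.0, 0.001, -1.0]]
contact_force: [0.9, 0.2, 0.1]
width: 91.1
grasp_force: 0.0
```

Run:
```python
from h import *
done([4,-1.2,-2.48,0,0,.4]);R=tool(obj(-22));print(load()[0],to([504,221,190],R))
im=cams.camera("scene")[:,:,::-1]
cv2.imwrite("pics/m8.png",crop(im,330,130,60,45,6))
```

```text
[509.02648165  20.84910368 190.00661837] [3.117, -1.193, -0.0, 0.0, 0.001, 0.5]
```

View pics/m8.png

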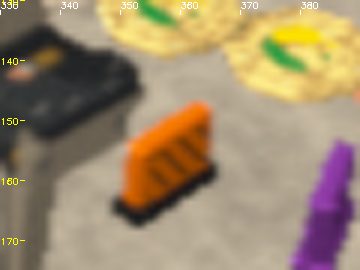

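Emit:
apply_moves([
  [[91,0.8,-0.3,0,0,0,0.1],[91,1.6,-0.6,0,0,0,0.3],[91,2.4,-0.9,0,0,0,0.4],[91,3.117,-1.193,0,0,0,0.5],[91,3.117,-1.193,0,0,0,0.5],[91,3.117,-1.193,0.6,0,0,0.5],[91,3.117,-1.193,1.2,0,0,0.5],[91,3.117,-1.193,1.417,0,0,0.5],[91,3.117,-1.193,1.417,0,0,0.5],[40,3.117,-1.193,1.417,0,0,0.5],[40,3.117,-1.193,1.417,0,0,0.5],[40,3.117,-1.193,1.417,0,0,0.5]],
], grip_force=10)

```text
time_s: 13.4
eef_pos: [504.4, 221.2, 105.7]
ee_rot: [[0.375, 0.927, 0.001], [0.927, -0.375, 0.0], [0.001, 0.001, -1.0]]
contact_force: [0.4, -0.6, -0.3]
width: 63.3
grasp_force: 0.0
```

Emit:
apply_moves([
  [[34,0,0,0,0,0,0],[34,0,0,0,0,0,0],[34,0,0,0,0,0,0],[30,0,0,0,0,0,0],[30,0,0,0,0,0,0],[28,0,0,0,0,0,0],[28,0,0,0,0,0,0]],
])

```text
time_s: 14.28
eef_pos: [504.0, 221.0, 104.9]
ee_rot: [[0.375, 0.927, -0.0], [0.927, -0.375, -0.0], [-0.0, -0.0, -1.0]]
contact_force: [-0.5, -1.0, -0.1]
width: 27.8
grasp_force: 0.0
```

Emit:
apply_moves([
  [[20,0,0,0,0,0,0],[20,0,0,0,0,0,0],[20,0,0,0,0,0,0],[20,0,0,0,0,0,0]],
], grip_force=30)

```text
time_s: 14.78
eef_pos: [504.0, 221.0, 104.9]
ee_rot: [[0.375, 0.927, -0.0], [0.927, -0.375, -0.0], [-0.0, 0.0, -1.0]]
contact_force: [1.1, 0.6, 0.7]
width: 23.7
grasp_force: 30.0
```

Run:
```python
from h import *
done([3.117,-1.193,1.417,0,0,.5]);p,R=load();T=tool(MF);print(p)
print(to([504,221,185],R),to(face(11.5,6.8,92+60),T),to(face(11.5,6.8,92+12),T),face(11.5,6.8,152))
```

```text
[503.98043741 221.03213359 104.977981  ]
[-0.0, 0.001, -1.334, 0.0, 0.0, 0.0] [-3.117, 1.762, -1.504, -2.998, 0.139, -1.054] [-3.098, 1.968, -0.731, -2.998, 0.139, -1.054] [531.91247368   8.02605512 195.19714461]
```

Emit:
apply_moves([
  [[20,0,0,-0.3,0,0,0],[20,0,0,-0.6,0,0,0],[20,0,0,-0.9,0,0,0],[20,0,0,-1.2,0,0,0],[20,0,0,-1.5,0,0,0],[20,-0.5,0.2,-1.55,0,0,0],[20,-1.1,0.6,-1.55,-0.5,0,-0.2],[20,-1.8,1,-1.52,-1.3,0,-0.5],[20,-2.5,1.4,-1.5,-2.2,0.1,-0.8],[20,-3.117,1.762,-1.504,-2.998,0.139,-1.054],[20,-3.117,1.762,-1.504,-2.998,0.139,-1.054],[20,-3.117,1.762,-1.504,-2.998,0.139,-1.054]],
])

```text
time_s: 16.27
eef_pos: [532.3, 8.8, 195.9]
ee_rot: [[0.287, 0.925, 0.248], [0.958, -0.277, -0.074], [0.001, 0.259, -0.966]]
contact_force: [0.2, 0.3, -0.7]
width: 23.8
grasp_force: 30.0
```

Run:
```python
from h import *
done([-3.117,1.762,-1.504,-2.998,.139,-1.054]);p,R=load();T=tool(MF);print(MF.T@(p-MC),readout.get_obs()["eef_pos"]-p)
# yellow collar in scene view, medal frame orientation: predicted corners of collar
F=MF; foot=p-F@[0,0,92]
c=np.array([[sx*18,sy*20,z] for sx in(-1,1) for sy in(-1,1) for z in(53,59)])@F.T+foot
im=cams.camera("scene").astype(int);m=(im[:,:,0]>150)&(im[:,:,1]>110)&(im[:,:,2]<90)
q=proj("scene",c);print(q.min(0),q.max(0))
u0,v0=(q.min(0)-10).astype(int);u1,v1=(q.max(0)+10).astype(int)
ys,xs=np.nonzero(m[v0:v1,u0:u1]);print(len(xs),xs.min()+u0,xs.max()+u0,ys.min()+v0,ys.max()+v0)
k,l,st,ce=cv2.connectedComponentsWithStats(m[v0:v1,u0:u1].astype(np.uint8));print(st[1:],)
fx=proj("scene",np.array([foot,foot+F@[5,0,0],foot+F@[0,5,0]]));print(fx)
cv2.imwrite("pics/m9.png",im[:,:,::-1].astype(np.uint8))
print(to(face(11.5,6.8,92+12),T))
```

```text
[ 11.53534952   6.81334786 152.02130589] [0.30821859 0.78667701 0.68752268]
[305.34046446 155.87179376] [323.67282127 171.26502326]
93 295 322 145 172
[[10  0  1  1  1]
 [ 3  2  3  2  5]
 [ 0 13  9  6 23]
 [14 12  1  1  1]
 [11 14 17 11 60]
 [ 5 27  3  1  3]]
[[311.53542257 174.65458628]
 [310.45713708 173.57854234]
 [310.3380812  175.42211915]]
[-0.0, -0.001, 0.8, 0.0, 0.0, 0.0]
```

Emit:
apply_moves([
  [[20,0,0,0.3,0,0,0],[20,0,0,0.6,0,0,0],[20,0,0,0.8,0,0,0],[20,0,0,0.9,0,0,0],[20,0,0,0.93,0,0,0],[20,0,0,0.93,0,0,0],[20,0,0,0.93,0,0,0]],
])

```text
time_s: 17.2
eef_pos: [546.0, 3.9, 141.8]
ee_rot: [[0.287, 0.925, 0.249], [0.958, -0.278, -0.074], [0.0, 0.26, -0.966]]
contact_force: [-0.7, 0.3, -0.9]
width: 24.3
grasp_force: 30.0
```

```bash
cat >> h.py <<'E'
def avg(n=12):
    f=[];x=[]
    for _ in range(n):
        cams.camera("scene");o=readout.get_obs();f.append(o["contact_force"]);x.append(o["eef_pos"])
    f=np.mean(f,0);x=np.mean(x,0);p=load()[0]
    print("t",o["time_s"],"F medal axes",MF.T@f,"act",MF.T@(x-MC),"cmd",MF.T@(p-MC),"grip",o["grasp_force"],o["width"])
E
python3 - <<'E'
from h import *
done([0,0,.93,0,0,0]);avg()
E
```

```text
t 17.8 F medal axes [-0.24860792 -0.03810737 -1.46848486] act [11.65959667  6.80037847 96.37044906] cmd [11.53609916  6.81203507 96.22130591] grip 29.99961018562317 23.640479692482543
```

Emit:
apply_moves([
  [[20,0,0,0.02,0,0,0],[20,0,0,0.04,0,0,0],[20,0,0,0.065,0,0,0],[20,0,0,0.065,0,0,0],[20,0,0,0.065,0,0,0]],
])

```text
time_s: 18.42
eef_pos: [546.7, 3.6, 137.6]
ee_rot: [[0.287, 0.925, 0.248], [0.958, -0.277, -0.075], [-0.0, 0.259, -0.966]]
contact_force: [-1.8, 0.3, 1.4]
width: 23.7
grasp_force: 30.0
```

Run:
```python
from h import *
done([0,0,.065,0,0,0]);avg()
```

```text
t 19.025 F medal axes [-0.97222502 -0.36563873  1.33563976] act [11.52612372  6.8145861  92.32945313] cmd [11.53615156  6.81194332 92.32130592] grip 30.00024765729904 23.614837696479825
```

Emit:
apply_moves([
  [[20,0,0,0.015,0,0,0],[20,0,0,0.03,0,0,0],[20,0,0,0.045,0,0,0],[20,0,0,0.055,0,0,0],[20,0,0,0.055,0,0,0]],
])

```text
time_s: 19.65
eef_pos: [547.6, 3.4, 134.3]
ee_rot: [[0.287, 0.925, 0.248], [0.958, -0.277, -0.074], [-0.0, 0.259, -0.966]]
contact_force: [-1.5, 0.8, 3.0]
width: 24.0
grasp_force: 30.0
```

Run:
```python
from h import *
done([0,0,.055,0,0,0]);avg(20)
print(Ro.from_matrix(load()[1].T@readout.get_obs()["ee_rot"]).as_rotvec(degrees=True))
```

```text
t 20.65 F medal axes [-1.21099748 -0.19169102  2.83728478] act [11.52912528  6.82046619 89.00341643] cmd [11.53619589  6.81186568 89.02130592] grip 30.00060349702835 23.687994484648875
[-0.00054713 -0.00163224 -0.00050212]
```

```bash
python3 -c "
from bench import sign_off;print(sign_off())"
```

```text
the job is handed in; nothing more can be done
None
```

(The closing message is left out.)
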